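Shift the bench gearbox into third

ROBOT

A 7-joint arm with a two-finger parallel gripper is mounted at the origin on a cart in front of the work surface, level with it; the furniture and walls round the work are solid. World frame = base frame: x ahead of the robot, y to its left, z up, the work surface at z = 0. Lengths are in m, angles in rad, forces in N, time in s.
With the tool pointing down it reaches from about 0.425 to 0.8 m from the base axis. Payload 8.3 kg.
Tool frame: the origin (TCP) lies on the mounting face of the last link; the fingertips stand 173 mm ahead of it and the grasp point (between the pads) lies arm.pinch_z ahead of it (arm.pinch_z is the distance from the TCP to the grasp point, in m); z points along the fingers, y is the direction in which the jaws open and shut (so a half turn about z gives the same grasp; the last joint's range is limited). The gripper opens to 85 mm and grips with 20 to 120 N. Pads are 22 mm wide; open, the fingers measure 114 mm over their backs; the gripper's body (76 mm by 85 mm) begins 54 mm behind the grasp point. The pads swing forward as they close: fully open they stand 13 mm farther back than shut.
Start: joints at [1.212, 0.383, 0.016, 1.37, -0.006, 1.388, -0.046], TCP at [0.182, -0.598, 0.405] pointing down, gripper open.
Joint ranges: [-2.95, 2.95], [-0.25, 2.06], [-1.52, 1.56], [0.18, 2.33], [-1.44, 4.58], [0.02, 2.06], [-3.01, 3.01]. Speed limits (rad/s): [2.39, 2.39, 3.01, 3.01, 3.14, 3.14, 3.14].

INTERFACE

Orientations are given as a unit quaternion [x, y, z, w].
In Python, from cell import arm gives the robot as it stands. The module is installed in compiled form; this text tells all that it offers.
- The arm moves only by the tool apply_moves, never from a script. Its argument "deltas" is one flat list of numbers, 5 for each row, row after row: the opening, from 0 (shut) to 1 (fully open), then the shift along the world's x, y, z in mm, then the turn about the world's z in rad. In form: [hand, x, y, z, twist, hand, x, y, z, twist, ...]. A call has 1 to 12 rows; each row is the pose to reach, as a shift and turn from the pose commanded when the call began; what a row does not reach only later rows make up. A row lasts 1/10 s, in which the tool goes at most 50 mm and 8.59 degrees, less where a joint would pass 70% of its speed; a pose out of reach is approached as far as the arm can. A call with a gripper value outside its range is refused whole. The fingers move at their own pace and stop on an object; the grip force is fixed at half the most. Time passes only in rows, so rows that repeat a pose let the fingers close. It gives the time, the measured TCP pose, the force and the opening at its end, in the units of the state.
- arm.get_state(): the state, without advancing time (a new reading comes with each control period).
- arm.snapshot(name): name is "scene" or "top" or "wrist"; returns a dict with "img" (420x560x3 uint8, blue, green, red), "intrinsics" (3x3 intrinsics, pixels), "position" and "attitude" of the camera in the world; the wrist camera has in their place "T_tool_cam" (4x4, takes a point from camera to tool coordinates, whose origin is the TCP and whose axes are the flange's). Camera axes: x right, y up, looking along -z (the intrinsics and any distortion apply to the point x, -y, -z); pixel columns grow to the right and rows downward; lengths in m; the calibration is good to about 2 mm. A picture is of the moment at which its call begins: read the wrist's pose just before it. There is no depth.
- arm.close_job(): hands the job in, once; it reports no verdict.
The state is a dict: "time_s": time; "joints": joint angles; "qvel": joint speeds; "joint_efforts": joint torques, N m; "tool_pos": TCP position; "ee_rot": TCP orientation; "ft_force": force on the tool from outside, world axes, zero at the start; "moment": the same for the moment, N m; "width": finger opening in m.
Only numpy, scipy, OpenCV 4.12 (cv2) and the standard library are available. Lean on these libraries where they do the work, as an engineer would, in place of code of your own. Each camera call takes 0.05 s, during which the arm holds its last target.

TASK

The gear lever of the small bench gearbox stands in the left-hand channel of its H-shaped gate. Put the gearbox into third gear by pushing the lever's knob with the outside of the fingers: to the middle of the gate, across to the right-hand channel, then forward, away from the robot, fully home into the slot marked with three dots. Only push it, do not grip the knob or take it between the fingers, do not force it hard against the gate, and leave the loose things around the gearbox where they stand.

Things in the scene. Friction and masses are not known exactly. Their poses are not given: they have to be found in the camera images.
- gearbox: Bench gearbox fixed to the table: foot plate 150 x 136 mm, grey housing 116 x 112 mm, gate plate on top at 70 mm height, round motor out to x = 126 mm (top at 72 mm), output stub out to y = -79 mm. Origin: centre of its underside; x forward (away from the robot), y left, z up; its yaw varies.
- gate (a point): Centre of the H-shaped gate, on the top face of the gate plate; axes as the gearbox. Slot 15 mm wide: two channels along x, 55 mm long, at y = +20 mm (left) and y = -20 mm (right), joined by a cross channel along y at x = 0; the inner corners are rounded by 4 mm. Slot ends are marked by dots: left forward 1, left rear 2, right forward 3, right rear 4.
- knob (a point): Centre of the lever's black round knob, 35 mm across, 37 mm high, on a steel lever 9 mm thick; z along the lever. The lever tips about a pivot at (0, 0, 12 mm) of the gearbox, 135 mm from here: knob 147 mm high upright, about 131 mm high and 43 to 48 mm off in x and y at a slot's end. Friction (2 to 3 N at the knob) keeps it where it is left; no spring. Play in the channels: about 6 mm here.
- across (a joint): Tilt of the lever to the side, rad: about -0.35 in the left channel, 0 upright, +0.35 in the right channel (range -0.36 to 0.36; -0.36 to -0.31 and 0.31 to 0.36 are within the play of the channels). Grows to the right (-y of the gearbox).
- along (a joint): Tilt of the lever forward, rad: -0.35 at the rear end of a channel, 0 in line with the cross channel, +0.35 fully forward. Grows to +x of the gearbox. At the start anywhere along the left channel. The lever passes through the cross channel while this is within about 0.05 of 0.
- flux_bottle: Loose amber bottle, 45 mm across, 84 mm high, on the robot's side of the gearbox; origin at the centre of its underside. Bystander.
- brass_gauge: Loose brass block 18 x 34 x 14 mm on the robot's side of the gearbox; origin at the centre of its underside. Bystander.
- vial: Loose small vial, 23 mm across, 51 mm high, on the robot's side of the gearbox; origin at the centre of its underside. Bystander.
- petri_dish: Loose shallow clear dish, 66 mm across, 13 mm high, left of the gearbox; origin at the centre of its underside. Bystander.

How it is judged:
By the outcome, as a careful person would: the job done as asked, in the order asked, and still so for the second after the job is handed in, with the robot touching nothing.
It also fails if it takes over 51 s, if anything falls off the work surface, if the arm or the gripper's body presses on something with over 40 N, if the wrist force passes 120 N, or if a joint passes its speed limit or range.

## Working session

There is one attempt and no reset: what is moved stays moved. The work goes in short steps, Python scripts to look and compute and a tool call to move; the robot and the scene stay as the last step left them, time stands still between calls to the robot, and variables do not carry over. Pictures are saved under pics/ and viewed, and the job is handed in when it is done.

Besides the shell and the picture viewer there is one more tool, called after "Request:" as a command line: name --argument value ..., lists and objects as JSON in quotes. apply_moves: Moves the arm, as the interface text tells. Its arguments: {"type":"object","properties":{"deltas":{"type":"array","items":{"type":"number"}}},"required":["deltas"]}

```bash
mkdir -p pics
cat > h.py <<'E'
import numpy as np, cv2
from cell import arm
def save(n,f):
    s=arm.snapshot(n); cv2.imwrite('pics/'+f+'.png',s['img']); return s
E
python3 - <<'E'
from h import *
st=arm.get_state(); print(st, arm.pinch_z)
for n in('scene','top'):
    s=save(n,n+'0'); print(n,{k:v for k,v in s.items() if k!='img'})
E
```

```text
{'time_s': 0.0, 'joints': array([ 1.21212401,  0.38422291,  0.01635993,  1.37117007, -0.00630167,
        1.38819848, -0.04649999]), 'qvel': array([ 6.98855337e-06, -1.41067036e-03,  5.68601827e-04,  9.62283978e-04,
       -1.85897471e-03, -1.01089081e-04,  4.44504843e-04]), 'joint_efforts': array([ 5.87358372e-04, -6.27586842e+01,  8.44388790e-01, -3.71821296e+01,
        1.65131560e-02,  1.41087503e-02,  1.75436668e-05]), 'tool_pos': array([ 0.18217137, -0.59768292,  0.40368072]), 'ee_rot': array([ 9.89078660e-01,  1.47385395e-01, -1.57565997e-04, -9.62080580e-04]), 'ft_force': array([0.56536952, 0.04142002, 0.35528516]), 'moment': array([ 0.01068829, -0.00943314, -0.06347847]), 'width': 0.08543127107586546} 0.1547
scene {'intrinsics': array([[499.2002854 ,   0.        , 281.78870128],
       [  0.        , 499.2002854 , 208.42405899],
       [  0.        ,   0.        ,   1.        ]]), 'position': array([ 0.28918369, -0.59514864,  0.76712121]), 'attitude': array([ 0.34013043, -0.05931743, -0.14068719,  0.92790077])}
top {'intrinsics': array([[528.67217205,   0.        , 289.98922715],
       [  0.        , 528.67217205, 209.73405953],
       [  0.        ,   0.        ,   1.        ]]), 'position': array([ 0.37904714, -0.06186228,  1.05732729]), 'attitude': array([-0.03087799,  0.03853611,  0.70836644, -0.7041154 ])}
```

View pics/scene0.png

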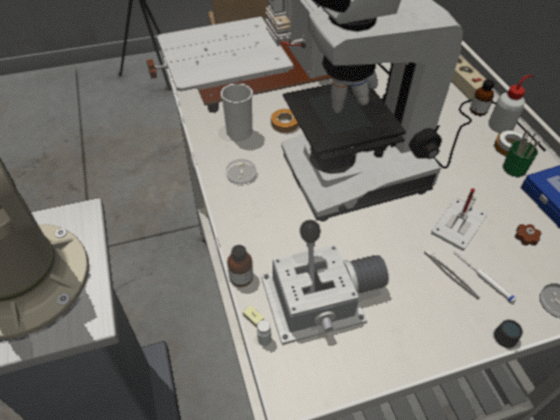

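View pics/top0.png

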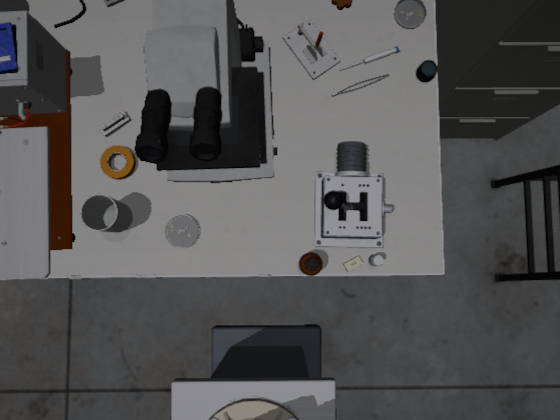

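The top view shows the gearbox at about (350,210), with the knob leaning left at (333,200). The bottle is at (311,263), the gauge at (352,264) and the vial at (377,259). Next I'll zoom in.

Run:
```python
import cv2
a=cv2.imread('pics/top0.png')[130:280,280:420]; b=cv2.imread('pics/scene0.png')[210:350,220:400]
cv2.imwrite('pics/tz.png',cv2.resize(a,None,fx=4,fy=4,interpolation=cv2.INTER_CUBIC))
cv2.imwrite('pics/sz.png',cv2.resize(b,None,fx=4,fy=4,interpolation=cv2.INTER_CUBIC))
```

```text
(no output)
```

View pics/tz.png

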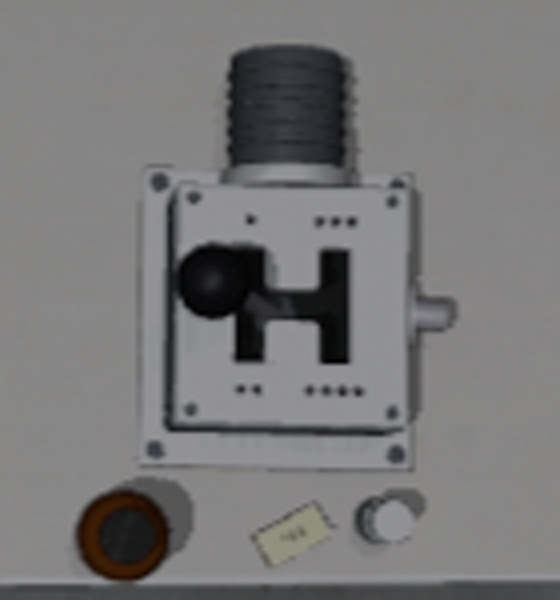

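View pics/sz.png

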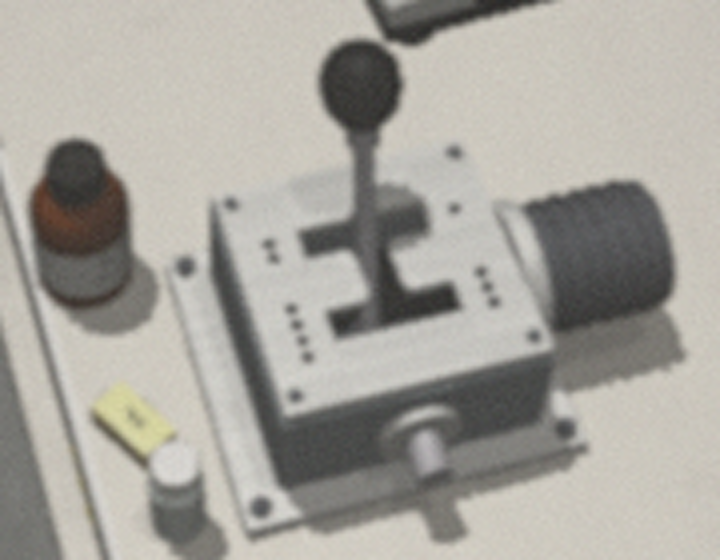

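```bash
cat >> h.py <<'E'
from scipy.spatial.transform import Rotation as R
CAM={'scene':(np.array([[499.2002854,0,281.78870128],[0,499.2002854,208.42405899],[0,0,1]]),np.array([0.28918369,-0.59514864,0.76712121]),R.from_quat([0.34013043,-0.05931743,-0.14068719,0.92790077])),
'top':(np.array([[528.67217205,0,289.98922715],[0,528.67217205,209.73405953],[0,0,1]]),np.array([0.37904714,-0.06186228,1.05732729]),R.from_quat([-0.03087799,0.03853611,0.70836644,-0.7041154]))}
def ray(n,u,v):
    K,p,r=CAM[n]; d=np.linalg.inv(K)@[u,v,1]; d=r.apply([d[0],-d[1],-d[2]]); return p,d/np.linalg.norm(d)
def onz(n,u,v,z):
    p,d=ray(n,u,v); return p+d*(z-p[2])/d[2]
def tri(a,b):
    (p,d),(q,e)=a,b; t=np.linalg.lstsq(np.c_[d,-e],q-p,rcond=None)[0]
    A=p+t[0]*d;B=q+t[1]*e; return (A+B)/2,np.linalg.norm(A-B)
def tz(u,v): return 280+(u-1.5)/4,130+(v-1.5)/4
def sz(u,v): return 220+(u-1.5)/4,210+(v-1.5)/4
E
python3 - <<'E'
from h import *
sc=[(194,197),(392,202),(190,409),(392,412)]
P=[onz('top',*tz(*s),.07) for s in sc]; print(np.round(P,4),np.mean(P,0))
S=[(455,152),(534,336),(232,204),(295,396)]
Q=[onz('scene',*sz(*s),.07) for s in S]; print(np.round(Q,4),np.mean(Q,0))
f=lambda P:[np.degrees(np.arctan2(*(P[a]-P[b])[[1,0]])) for a,b in((0,2),(1,3))]+[np.degrees(np.arctan2(*(P[a]-P[b])[[1,0]]))-90 for a,b in((0,1),(2,3))]
print(f(P),f(Q))
print('Hcentre',onz('top',*tz(292,306),.07))
print('knob',tri(ray('top',*tz(215,281)),ray('scene',*sz(360,84))), onz('top',*tz(215,281),.135))
for n,t,z in(('bottle',(127,530),.08),('vial',(393,519),.051),('gauge',(291,533),.014)):print(n,onz('top',*tz(*t),z))
for t in((95,85),(300,160)): print(t)
E
```

```text
[[ 0.5345 -0.1453  0.07  ]
 [ 0.5316 -0.2389  0.07  ]
 [ 0.4343 -0.1421  0.07  ]
 [ 0.4323 -0.2367  0.07  ]] [ 0.48318225 -0.19074737  0.07      ]
[[ 0.5359 -0.1429  0.07  ]
 [ 0.533  -0.237   0.07  ]
 [ 0.4361 -0.1406  0.07  ]
 [ 0.4328 -0.2344  0.07  ]] [ 0.48443351 -0.18873753  0.07      ]
[np.float64(-1.8503740150759669), np.float64(-1.307675209613791), np.float64(-1.7404484601794508), np.float64(-1.1913755276819984)] [np.float64(-1.2981515485955057), np.float64(-1.4694946983379686), np.float64(-1.729341499220709), np.float64(-1.993594398875203)]
Hcentre [ 0.48246414 -0.19071281  0.07      ]
knob (array([ 0.48615283, -0.14788426,  0.14241131]), np.float64(0.00027195598548394737)) [ 0.48688636 -0.148547    0.135     ]
bottle [ 0.3782     -0.11150472  0.08      ]
vial [ 0.38254393 -0.2393467   0.051     ]
gauge [ 0.37614783 -0.19549006  0.014     ]
(95, 85)
(300, 160)
```

Request:
apply_moves --deltas '[0, 10, 16, 0, -0.02, 0, 30, 50, 0, -0.06, 0, 55, 90, 0, -0.1, 0, 80, 130, 0, -0.14, 0, 105, 170, 0, -0.18, 0, 130, 210, 0, -0.22, 0, 155, 250, 0, -0.26, 0, 180, 290, 0, -0.3, 0, 205, 330, 0, -0.322, 0, 220, 355, 0, -0.322, 0, 230, 370, 0, -0.322, 0, 230, 370, 0, -0.322]'

```text
time_s: 1.3
tool_pos: [0.4135, -0.2251, 0.4045]
ee_rot: [1.0, -0.01, 0.0, -0.0]
ft_force: [-1.0, -0.5, -0.7]
width: 0.0004
```

Run:
```python
from h import *
st=arm.get_state(); print(st['time_s'],st['tool_pos'],st['ee_rot'],st['ft_force'],st['width'])
s=save('wrist','w1'); print(s['T_tool_cam'],s['intrinsics'],[k for k in s]); save('top','t1')
```

```text
1.3 [ 0.41354759 -0.22506251  0.40452116] [ 9.99945802e-01 -1.04010603e-02  7.14183646e-05 -4.53617722e-04] [-0.98184665 -0.5119251  -0.69061231] 0.00038953410291436613
[[-6.69763760e-04  9.53603353e-01  3.01065104e-01  7.72269255e-02]
 [ 9.99999485e-01  4.08973878e-04  9.29249354e-04  7.69968738e-04]
 [ 7.63007536e-04  3.01065571e-01 -9.53603135e-01  2.99803981e-02]
 [ 0.00000000e+00  0.00000000e+00  0.00000000e+00  1.00000000e+00]] [[332.98270185   0.         284.80252436]
 [  0.         332.98270185 204.52401931]
 [  0.           0.           1.        ]] ['img', 'intrinsics', 'T_tool_cam']
```

View pics/w1.png

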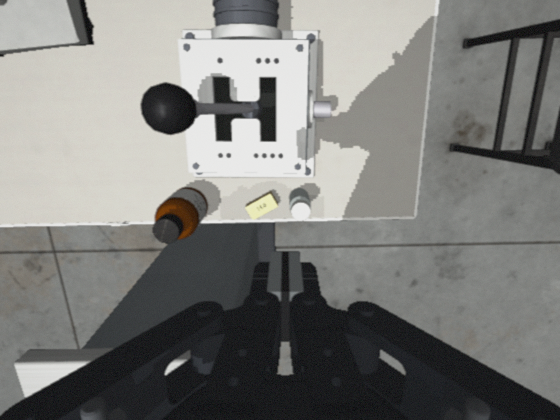

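View pics/t1.png

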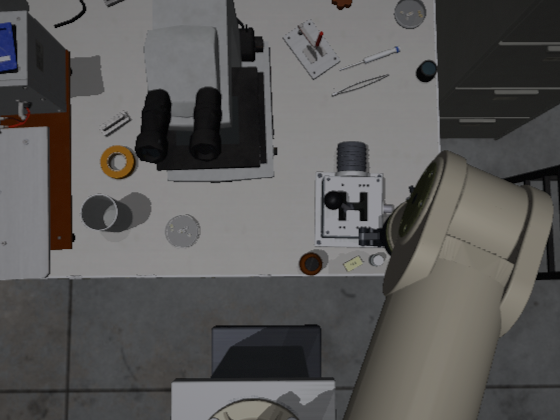

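The wrist view shows the H centre near (245,109) and the knob at (169,108), in line with the cross channel. I'll check this against the world points.

Run:
```python
from h import *
T=np.array([[-6.69763760e-04,9.53603353e-01,3.01065104e-01,7.72269255e-02],[9.99999485e-01,4.08973878e-04,9.29249354e-04,7.69968738e-04],[7.63007536e-04,3.01065571e-01,-9.53603135e-01,2.99803981e-02],[0,0,0,1]])
K=np.array([[332.98270185,0,284.80252436],[0,332.98270185,204.52401931],[0,0,1]])
r=R.from_quat([9.99945802e-01,-1.04010603e-02,7.14183646e-05,-4.53617722e-04]);t=np.array([0.41354759,-0.22506251,0.40452116])
def wr(u,v):
    d=np.linalg.inv(K)@[u,v,1]; d=T[:3,:3]@[d[0],-d[1],-d[2]]; return t+r.apply(T[:3,3]),r.apply(d)/np.linalg.norm(d)
def z(u,v,h):
    p,d=wr(u,v); return p+d*(h-p[2])/d[2]
print('H',z(245,109,.07)); sc=[z(*q,.07) for q in((187,49),(303,48),(196,166),(298,168))];print(np.round(sc,4),np.mean(sc,0))
im=cv2.imread('pics/w1.png');m=(im.max(2)<60).astype(np.uint8);m[:, :135]=0;m[140:]=0;m[:75]=0;m[:,205:]=0
m=cv2.morphologyEx(m,cv2.MORPH_OPEN,np.ones((21,21)));c=max(cv2.findContours(m,0,2)[0],key=cv2.contourArea);print(cv2.minEnclosingCircle(c))
u=cv2.minEnclosingCircle(c)[0]
print(tri(wr(*u),ray('top',*tz(215,281))),tri(wr(*u),ray('scene',*sz(360,84))),z(*u,.139))
# jaw axis yaw
print(r.apply([0,1,0]))
```

```text
H [ 0.48349599 -0.19172709  0.07      ]
[[ 0.5327 -0.146   0.07  ]
 [ 0.5314 -0.243   0.07  ]
 [ 0.4338 -0.1435  0.07  ]
 [ 0.4299 -0.2378  0.07  ]] [ 0.48195432 -0.19256492  0.07      ]
((176.5, 109.5), 20.408430099487305)
(array([ 0.48661057, -0.1494892 ,  0.12854548]), np.float64(0.0021602912710177746)) (array([ 0.48469035, -0.15580075,  0.15143955]), np.float64(0.0036711251832100365)) [ 0.48581114 -0.15315607  0.139     ]
[-2.08009284e-02 -9.99783224e-01 -9.08671927e-04]
```

Request:
apply_moves --deltas '[0, 15, 27, 0, 0, 0, 35, 62, 0, 0, 0, 55, 100, 0, 0, 0, 70, 125, 0, 0, 0, 74, 133, 0, 0, 0, 74, 133, 0, 0, 0, 74, 133, 0, 0]'

```text
time_s: 2.1
tool_pos: [0.4857, -0.097, 0.4044]
ee_rot: [1.0, -0.014, -0.0, 0.0]
ft_force: [-0.6, -0.7, 0.2]
width: -0.0
```

Run:
```python
from h import *
st=arm.get_state(); print(st['time_s'],st['tool_pos'],st['ft_force'],st['joints'])
save('scene','s2');save('top','t2')
```

```text
2.1 [ 0.48565809 -0.09698025  0.40439746] [-0.57056167 -0.6622385   0.16302151] [ 0.515068    0.12756801 -0.41801687  1.70119312  0.05397416  1.32478652
 -1.51284139]
```

View pics/s2.png

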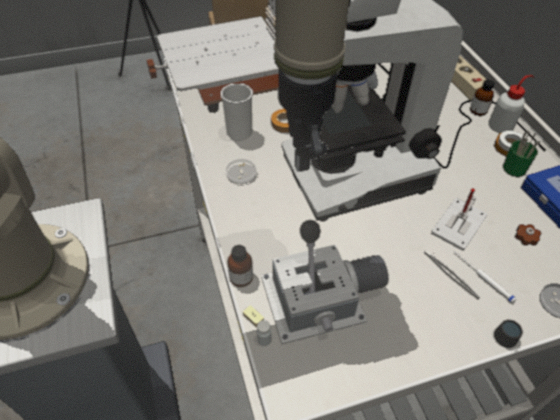

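The tool is clear of everything on the left of the knob, so I'll descend.

Request:
apply_moves --deltas '[0, 0, 0, -10, 0, 0, 0, 0, -30, 0, 0, 0, 0, -50, 0, 0, 0, 0, -70, 0, 0, 0, 0, -90, 0, 0, 0, 0, -104, 0, 0, 0, 0, -112, 0, 0, 0, 0, -112, 0, 0, 0, 0, -112, 0]'

```text
time_s: 3.1
tool_pos: [0.4863, -0.0951, 0.293]
ee_rot: [1.0, -0.013, 0.0, 0.0]
ft_force: [-0.1, 0.7, -0.2]
width: 0.0001
```

Run:
```python
from h import *
s=save('scene','s3');cv2.imwrite('pics/s3z.png',cv2.resize(s['img'][150:350,200:420],None,fx=3,fy=3))
```

```text
(no output)
```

View pics/s3z.png

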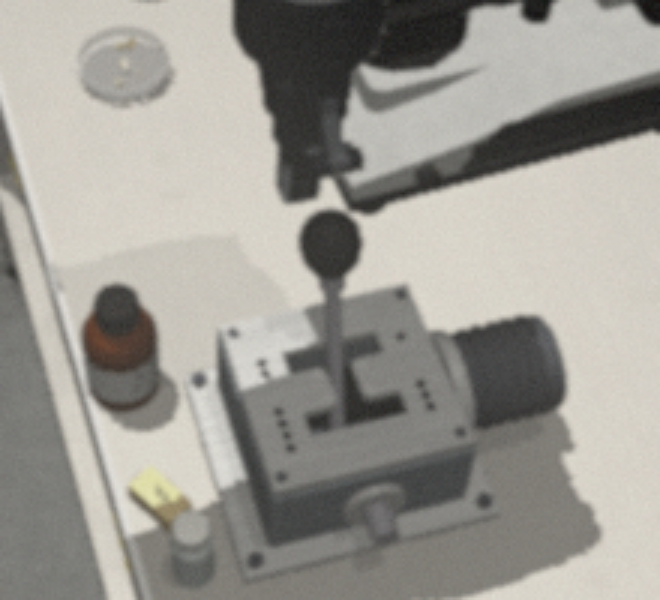

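The fingertip is left of the knob and in line with it. Now the push to the right.

Request:
apply_moves --deltas '[0, 0, -8, 0, 0, 0, 0, -16, 0, 0, 0, 0, -21, 0, 0, 0, 0, -25, 0, 0, 0, -1, -29, 0, 0, 0, -1, -33, 0, 0, 0, -1, -37, 0, 0, 0, -1, -40, 0, 0, 0, -1, -40, 0, 0]'

```text
time_s: 4.05
tool_pos: [0.4852, -0.1354, 0.2926]
ee_rot: [1.0, -0.013, -0.0, 0.0]
ft_force: [0.3, 1.8, 1.7]
width: -0.0001
```

Run:
```python
from h import *
s=save('scene','s4');cv2.imwrite('pics/s4z.png',cv2.resize(s['img'][150:350,200:420],None,fx=3,fy=3))
```

```text
(no output)
```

View pics/s4z.png

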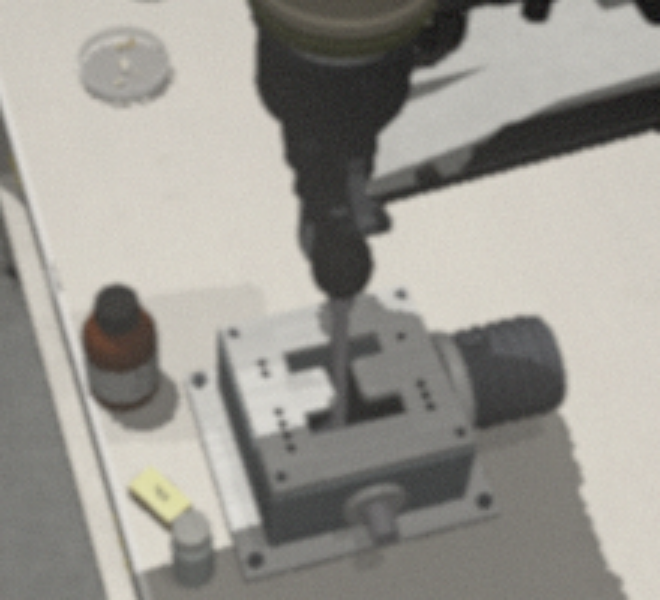

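The lever is moving into the cross channel at low force (about 2 N), so I'll keep going.

Request:
apply_moves --deltas '[0, 0, -5, 0, 0, 0, 0, -10, 0, 0, 0, 0, -15, 0, 0, 0, -1, -20, 0, 0, 0, -1, -25, 0, 0, 0, -1, -30, 0, 0, 0, -1, -35, 0, 0, 0, -1, -40, 0, 0, 0, -2, -45, 0, 0, 0, -2, -50, 0, 0, 0, -2, -52, 0, 0, 0, -2, -52, 0, 0]'

```text
time_s: 5.3
tool_pos: [0.483, -0.1873, 0.2923]
ee_rot: [1.0, -0.013, -0.0, -0.0]
ft_force: [0.1, 1.6, -0.9]
width: 0.0
```

Run:
```python
from h import *
s=save('scene','s5');cv2.imwrite('pics/s5z.png',cv2.resize(s['img'][150:350,200:420],None,fx=3,fy=3))
```

```text
(no output)
```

View pics/s5z.png

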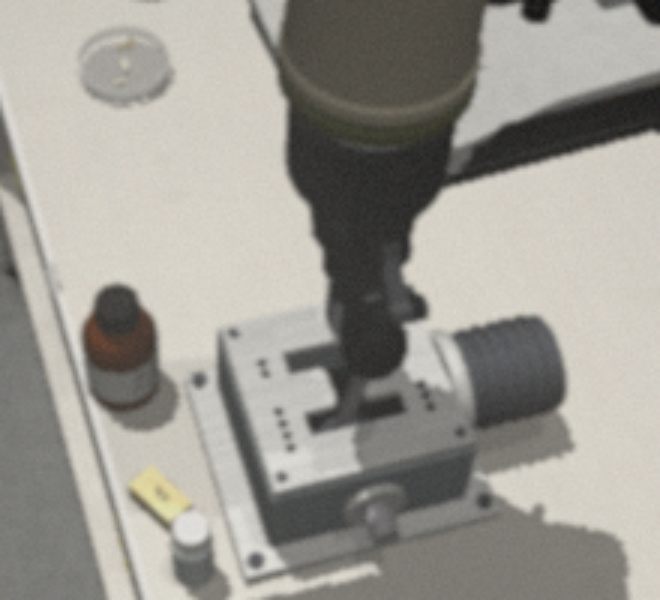

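Request:
apply_moves --deltas '[0, 0, -4, 0, 0, 0, 0, -8, 0, 0, 0, 0, -11, 0, 0, 0, 0, -13, 0, 0, 0, 0, -13, 0, 0]'

```text
time_s: 5.85
tool_pos: [0.4831, -0.2002, 0.2925]
ee_rot: [1.0, -0.013, -0.0, -0.0]
ft_force: [-1.1, 0.8, -1.6]
width: -0.0001
```

Run:
```python
from h import *
s=save('scene','s6');cv2.imwrite('pics/s6z.png',cv2.resize(s['img'][150:350,200:420],None,fx=3,fy=3))
```

```text
(no output)
```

View pics/s6z.png

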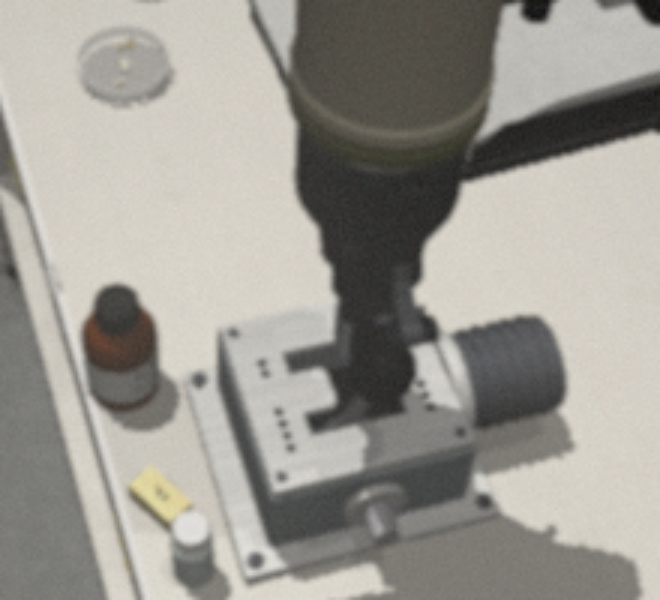

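Request:
apply_moves --deltas '[0, 0, -2, 0, 0, 0, 0, -3, 0, 0, 0, 0, -3, 0, 0]'

```text
time_s: 6.2
tool_pos: [0.4832, -0.2029, 0.2926]
ee_rot: [1.0, -0.013, 0.0, -0.0]
ft_force: [-0.1, 1.8, -0.6]
width: -0.0
```

Run:
```python
from h import *
s=save('scene','s7');cv2.imwrite('pics/s7z.png',cv2.resize(s['img'][210:310,270:380],None,fx=6,fy=6,interpolation=cv2.INTER_CUBIC))
st=arm.get_state();print(st['tool_pos'],st['ft_force'])
```

```text
[ 0.48322139 -0.20288618  0.29267656] [-0.40873935  1.20680831 -0.94916845]
```

View pics/s7z.png

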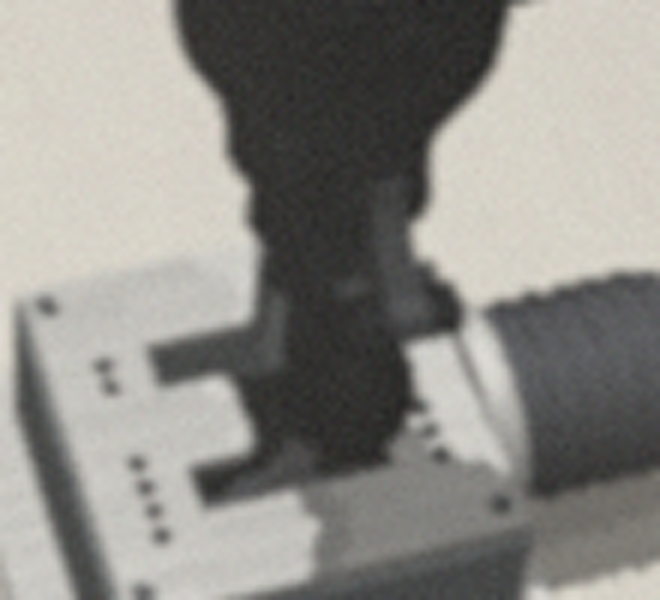

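Run:
```python
from h import *
for u,v in((350,400),(352,405)):
  p=onz('scene',270+u/6,210+v/6,.139);print(p)
```

```text
[ 0.48491377 -0.23495047  0.139     ]
[ 0.48486505 -0.23645299  0.139     ]
```

Request:
apply_moves --deltas '[0, 0, -1.5, 0, 0, 0, 0, -1.5, 0, 0]'

```text
time_s: 6.45
tool_pos: [0.4832, -0.2045, 0.2927]
ee_rot: [1.0, -0.013, 0.0, 0.0]
ft_force: [-0.5, 2.3, -0.9]
width: -0.0003
```

Knob y is about -0.236, which is well inside the right-hand channel. The stop hasn't been reached and the force is about 2 N. Next I'll retreat left and up, then come round behind the knob.

Request:
apply_moves --deltas '[0, 0, 8, 0, 0, 0, 0, 20, 0, 0, 0, 0, 22, 15, 0, 0, 0, 22, 40, 0, 0, 0, 22, 65, 0, 0, 0, 22, 75, 0, 0, -15, 10, 75, 0, 0, -35, -10, 75, 0, 0, -46, -25, 75, 0, 0, -50, -32, 75, 0, 0, -50, -32, 75, 0]'

```text
time_s: 7.55
tool_pos: [0.4329, -0.2369, 0.3674]
ee_rot: [1.0, -0.014, -0.0, 0.0]
ft_force: [-0.4, -0.5, 0.2]
width: 0.0001
```

Run:
```python
from h import *
st=arm.get_state();print(st['tool_pos'],st['ee_rot'],st['ft_force'])
save('wrist','w8')
s=save('scene','s8');cv2.imwrite('pics/s8z.png',cv2.resize(s['img'][200:340,240:400],None,fx=4,fy=4))
```

```text
[ 0.43285786 -0.23685794  0.36738183] [ 9.99902135e-01 -1.39895828e-02 -9.19023940e-05  5.21677138e-05] [-0.40006673 -0.51755088  0.18552656]
```

View pics/s8z.png

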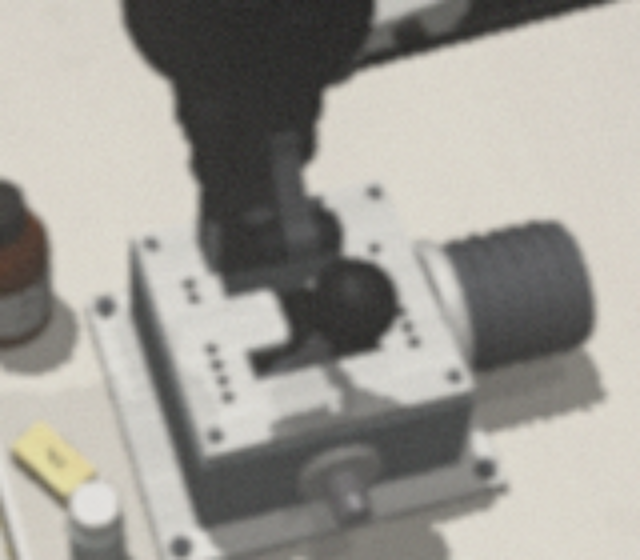

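View pics/w8.png

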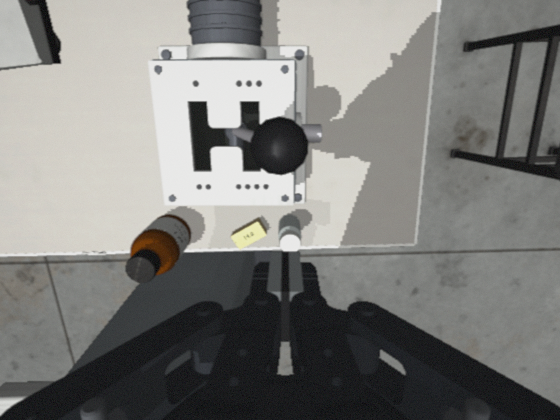

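```bash
cat >> h.py <<'E'
T=np.array([[-6.69763760e-04,9.53603353e-01,3.01065104e-01,7.72269255e-02],[9.99999485e-01,4.08973878e-04,9.29249354e-04,7.69968738e-04],[7.63007536e-04,3.01065571e-01,-9.53603135e-01,2.99803981e-02],[0,0,0,1]])
KW=np.array([[332.98270185,0,284.80252436],[0,332.98270185,204.52401931],[0,0,1]])
def wr(u,v,t,q):
    r=R.from_quat(q);d=np.linalg.inv(KW)@[u,v,1]; d=T[:3,:3]@[d[0],-d[1],-d[2]]; return np.array(t)+r.apply(T[:3,3]),r.apply(d)/np.linalg.norm(d)
E
python3 - <<'E'
from h import *
w=wr(279,146,[0.43285786,-0.23685794,0.36738183],[9.99902135e-01,-1.39895828e-02,-9.19023940e-05,5.21677138e-05])
print(w[0]+w[1]*(.139-w[0][2])/w[1][2], tri(w,ray('scene',240+354/4,200+302.5/4)))
E
```

```text
[ 0.48379732 -0.23547307  0.139     ] (array([ 0.48442954, -0.23563044,  0.14313818]), np.float64(0.00021548512808205355))
```

Request:
apply_moves --deltas '[0, 0, 0, -10, 0, 0, 0, 0, -30, 0, 0, 0, 0, -50, 0, 0, 0, 0, -68, 0, 0, 0, 0, -75, 0, 0, 5, 0, -75, 0, 0, 12, 0, -75, 0, 0, 17, 0, -75, 0, 0, 17, 0, -75, 0]'

```text
time_s: 8.55
tool_pos: [0.4515, -0.2361, 0.2935]
ee_rot: [1.0, -0.013, 0.001, 0.0]
ft_force: [-0.2, 0.4, 0.5]
width: -0.0001
```

Request:
apply_moves --deltas '[0, 4, 0, 0, 0, 0, 8, 0, 0, 0, 0, 12, 0, 0, 0, 0, 16, 0, 0, 0, 0, 20, 0, 0, 0, 0, 23, 0, 0, 0, 0, 23, 0, 0, 0]'

```text
time_s: 9.25
tool_pos: [0.4736, -0.2363, 0.2926]
ee_rot: [1.0, -0.013, 0.0, -0.0]
ft_force: [-1.2, -0.7, -0.1]
width: -0.0
```

Run:
```python
from h import *
st=arm.get_state();print(st['tool_pos'],st['ee_rot'],st['ft_force'])
save('wrist','w9')
s=save('scene','s9');cv2.imwrite('pics/s9z.png',cv2.resize(s['img'][200:340,240:400],None,fx=4,fy=4))
```

```text
[ 0.47356889 -0.23633644  0.29258077] [ 9.99915642e-01 -1.29884944e-02  6.61979759e-05 -6.52246697e-05] [-1.20633501 -0.69820162 -0.0840638 ]
```

View pics/s9z.png

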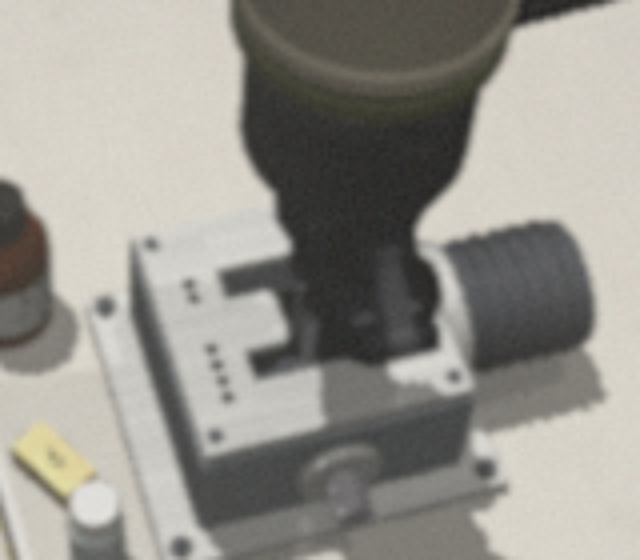

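View pics/w9.png

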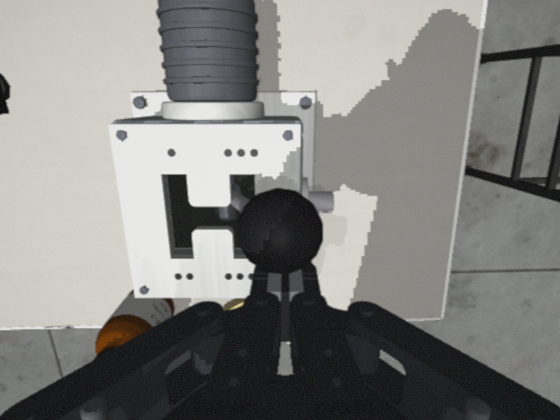

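The knob at (281,231) is centred ahead of the shut fingers and moving forward. I'll continue.

Request:
apply_moves --deltas '[0, 4, 0, 0, 0, 0, 8, 0, 0, 0, 0, 12, 0, 0, 0, 0, 16, -0.5, 0, 0, 0, 19, -0.5, 0, 0, 0, 21, -0.5, 0, 0, 0, 21, -0.5, 0, 0]'

```text
time_s: 10.05
tool_pos: [0.4945, -0.2367, 0.2926]
ee_rot: [1.0, -0.013, 0.0, -0.0]
ft_force: [-1.9, 0.5, -0.6]
width: -0.0003
```

Request:
apply_moves --deltas '[0, 1.5, 0, 0, 0, 0, 3, 0, 0, 0, 0, 3, 0, 0, 0]'

```text
time_s: 10.35
tool_pos: [0.4973, -0.2368, 0.2927]
ee_rot: [1.0, -0.013, 0.0, -0.0]
ft_force: [-2.2, 0.0, -2.3]
width: 0.0003
```

Run:
```python
from h import *
st=arm.get_state();print(st['tool_pos'],st['ee_rot'],st['ft_force'])
save('wrist','w10')
s=save('top','t10');cv2.imwrite('pics/t10z.png',cv2.resize(s['img'][130:280,280:420],None,fx=4,fy=4))
```

```text
[ 0.49731713 -0.23679801  0.29269509] [ 9.99914806e-01 -1.30528391e-02  5.07558272e-05 -4.69540629e-05] [-2.19942548  0.01695003 -2.32178155]
```

View pics/w10.png

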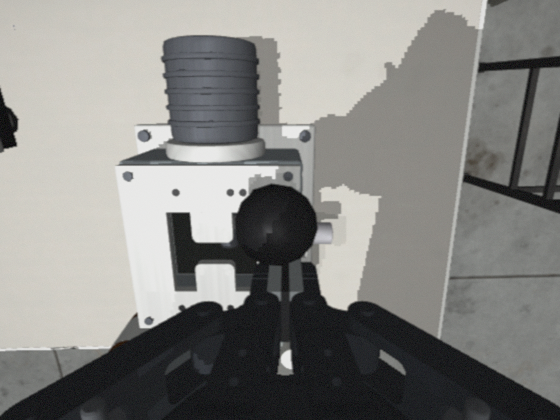

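Request:
apply_moves --deltas '[0, 1.5, 0, 0, 0, 0, 1.5, 0, 0, 0]'

```text
time_s: 10.65
tool_pos: [0.4988, -0.2368, 0.2927]
ee_rot: [1.0, -0.013, 0.0, -0.0]
ft_force: [-1.6, 0.1, -0.8]
width: 0.0002
```

Request:
apply_moves --deltas '[0, 1.5, 0, 0, 0, 0, 1.5, 0, 0, 0]'

```text
time_s: 10.85
tool_pos: [0.5003, -0.2368, 0.2926]
ee_rot: [1.0, -0.013, -0.0, -0.0]
ft_force: [-2.9, -0.4, -1.7]
width: -0.0004
```

Request:
apply_moves --deltas '[0, 1, 0, 0, 0, 0, 1, 0, 0, 0]'

```text
time_s: 11.05
tool_pos: [0.501, -0.2369, 0.2925]
ee_rot: [1.0, -0.013, -0.0, -0.0]
ft_force: [-4.2, 0.6, -1.2]
width: -0.0003
```

Request:
apply_moves --deltas '[0, 1, 0, 0, 0, 0, 1, 0, 0, 0]'

```text
time_s: 11.25
tool_pos: [0.5017, -0.2369, 0.2923]
ee_rot: [1.0, -0.013, -0.001, -0.0]
ft_force: [-5.6, 0.2, -0.6]
width: -0.0
```

Run:
```python
from h import *
st=arm.get_state();print(st['tool_pos'],st['ft_force'])
```

```text
[ 0.50174012 -0.23694555  0.2923215 ] [-5.61537612  0.16000986 -0.62719747]
```

Request:
apply_moves --deltas '[0, 1.5, 0, 0, 0, 0, 1.5, 0, 0, 0]'

```text
time_s: 11.45
tool_pos: [0.5027, -0.237, 0.2921]
ee_rot: [1.0, -0.013, -0.002, -0.0]
ft_force: [-8.8, 1.4, 0.4]
width: -0.0002
```

The force has climbed steadily to 9 N, well above friction, so the lever is against the slot end. I'll back off and look.

Request:
apply_moves --deltas '[0, -5, 0, 0, 0, 0, -20, 0, 0, 0, 0, -40, 0, 0, 0, 0, -55, 0, 10, 0, 0, -60, 0, 35, 0, 0, -60, 0, 65, 0, 0, -60, 0, 95, 0, 0, -60, 0, 105, 0, 0, -60, 0, 105, 0]'

```text
time_s: 12.35
tool_pos: [0.4445, -0.2369, 0.4]
ee_rot: [1.0, -0.013, 0.003, 0.001]
ft_force: [-0.4, -0.5, -0.0]
width: -0.0002
```

Run:
```python
from h import *
st=arm.get_state();print(st['tool_pos'],st['ee_rot'],st['ft_force'])
save('wrist','w11')
s=save('scene','s11');cv2.imwrite('pics/s11z.png',cv2.resize(s['img'][200:350,220:400],None,fx=4,fy=4))
```

```text
[ 0.44452173 -0.23687072  0.39999575] [ 0.99991228 -0.01291901  0.00263732  0.00125572] [-0.37978144 -0.5193488  -0.04498371]
```

View pics/s11z.png

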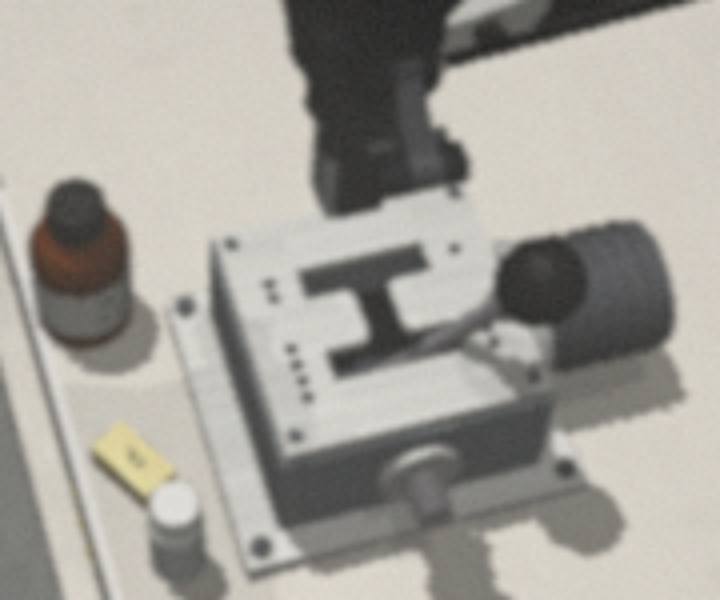

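View pics/w11.png

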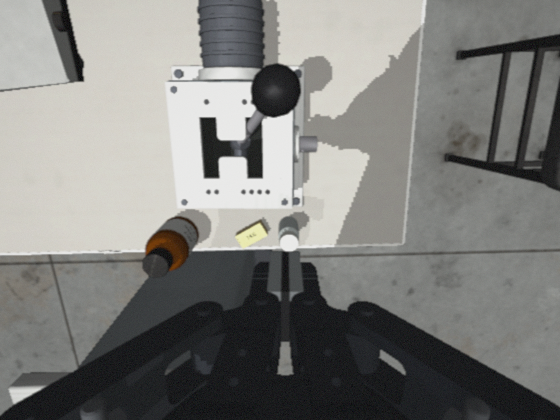

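Run:
```python
from h import *
w=wr(274.5,90,[0.44452173,-0.23687072,0.39999575],[0.99991228,-0.01291901,0.00263732,0.00125572])
p,e=tri(w,ray('scene',220+541/4,200+280/4));print(p,e,w[0]+w[1]*(.131-w[0][2])/w[1][2],onz('scene',220+541/4,200+280/4,.131))
y=-.027;d=p[:2]-[.4835,-.191];print('gearbox frame',d[0]*np.cos(y)+d[1]*np.sin(y),-d[0]*np.sin(y)+d[1]*np.cos(y))
```

```text
[ 0.52930512 -0.23342762  0.13491872] 7.220966547916475e-05 [ 0.52939807 -0.2333033   0.131     ] [ 0.5308243  -0.23120479  0.131     ]
gearbox frame 0.046933833460495525 -0.04117557039022313
```

```bash
python3 -c "
from cell import arm
print(arm.close_job())"
```

```text
the job is handed in; nothing more can be done
None
```

The gearbox is in third gear, and the job was handed in at about 12.4 s with the arm clear of everything.

**Moves:** At the start the lever already stood at the middle of the left-hand channel. With the fingers shut, I pushed the knob right through the cross channel with a finger's back, at about 2 N. I then came round behind it and pushed it forward to the slot end, stopping when the force rose from about 2 N to about 9 N.

**Last checks:**
- **Lever position:** From two camera views, the knob is 47 mm forward and about 41 mm right of the gate centre. Forward matches the 43–48 mm expected at a slot's end. Sideways is about 2 mm short, which is within the camera calibration and the channel's play.
- **Loose things:** The bottle, gauge and vial stand where they were. The petri dish was out of view in the last pictures, but the arm never went near it.
- **Disagreement:** The triangulated knob height was 135 mm against the 131 mm given. The earlier height readings were also about 4 mm high.

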